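# Assemble the sieve stack on the shaker

## Robot

A 6-joint arm with a two-finger parallel gripper is mounted at the origin on the work surface; the furniture and walls round the work are solid. World frame = base frame: x ahead of the robot, y to its left, z up, the work surface at z = 0. Lengths are in m, angles in rad, forces in N, time in s.
With the tool pointing down it reaches from about 0.35 to 0.975 m from the base axis. Payload 4.9 kg.
Tool frame: the origin (TCP) lies at the very end of the fingers, on their centre line; the grasp point (between the pads) lies 19 mm behind it; x points along the fingers, y is the direction in which the jaws open and shut, and the axes are right-handed (so a half turn about x gives the same grasp; the last joint's range is limited). The gripper opens to 85 mm and grips with 20 to 120 N. Pads are 22 mm wide; open, the fingers measure 114 mm over their backs; the gripper's body (76 mm by 85 mm) begins 54 mm behind the grasp point. The pads swing forward as they close: fully open they stand 13 mm farther back than shut.
Start: joints at [1.07, 0.053, 1.613, -0, 1.476, -0.119], TCP at [0.233, 0.58, 0.231] pointing down, gripper open.
Joint ranges: [-3.01, 3.01], [-1.01, 2.22], [0.06, 2.58], [-1.02, 4.17], [0.09, 2.62], [-3.14, 3.14]. Speed limits (rad/s): [2.57, 2.57, 3.14, 3.14, 3.14, 3.14].

## Interface

Orientations are given as a rotation vector (axis times angle).
In Python, from station import ctrl, get_image, calibration, finish_job, search_frame, cut_out, mark_of gives the robot as it stands. The module is installed in compiled form; this text tells all that it offers.
- The arm moves only by the tool arm_command, never from a script. Its argument "plan" is a list that holds one entry, the list of rows, each a list of 7 numbers: the shift along the tool's x, y, z in m, then the turn, a rotation vector about the tool's x, y, z in degrees, then the finger opening in m, from 0 to 0.0854. A call has 1 to 20 rows; each row shifts and turns the pose as measured when the row begins, along the tool's axes as they then stand; what a row does not reach is not made up. A row lasts 1/12 s, in which the tool goes at most 41.7 mm and 7.16 degrees, less where a joint would pass 70% of its speed; a pose out of reach is approached as far as the arm can. A call with a gripper value outside its range is refused whole. The fingers move at their own pace and stop on an object; "squeeze" is the grip in N (left out, the last holds). Time passes only in rows, so rows that do not move let the fingers close. It gives the time, the measured TCP pose, the force and the opening at its end, in the units of the state.
- ctrl.get_obs(): the state, without advancing time (a new reading comes with each control period).
- get_image(name): name is "scene" or "top"; returns the picture (420x560x3 uint8, red, green, blue); there is no depth.
- calibration(name): a dict with "fx", "fy", "cx", "cy" (pixels), "k1" (the pictures are not rectified: a ray, as slopes to the right and down, at radius r is drawn at 1 + k1 r^2 times it, then the intrinsics apply), "cam_to_world" (4x4, takes a point from camera to world coordinates). Camera axes: x right, y down, z forward; pixel columns grow to the right and rows downward; lengths in m; the calibration is good to about 2 mm. A picture is of the moment at which its call begins. calibration takes no time and is no camera call.
- finish_job(): hands the job in, once; it reports no verdict.
Trained networks look in the newest picture that a camera, given by its name, has taken for a name from the list of things; names that differ only in an ending like _2 or _b are one class to them, and where a whole thing is asked for, a point or a joint stands for the part that bears it (a point fixed in the world has none). Each returns a list of dicts, best first, with "conf" (0 to 1); they miss things now and then, are a little off and sometimes report something else, mostly with a low value. They report only what shows in the picture. A call takes as long as a camera call.
- search_frame(camera, thing): "at" ([x, y, z] in m, in the coordinates of the camera as it stood for that picture, good to about 4 mm: the middle of the surface that is visible of it).
- cut_out(camera, thing): "mask" (420x560 bool, what is visible of it).
- mark_of(camera, thing): "at" ([x, y, z] in m, in the coordinates of the camera as it stood for that picture, good to about 4 mm: a listed point, or the origin of a listed thing).
The state is a dict: "t": time; "q": joint angles; "dq": joint speeds; "effort": joint torques, N m; "tool_pos": TCP position; "tool_rot": TCP orientation; "contact_force": force on the tool from outside, world axes, zero at the start; "wrist_torque": the same for the moment, N m; "opening": finger opening in m.
Only numpy, scipy, OpenCV 4.12 (cv2) and the standard library are available. Lean on these libraries where they do the work, as an engineer would, in place of code of your own. Each camera call takes 0.05 s, during which the arm holds its last target. There are 200 camera calls.

## Task

Build up the sieve stack on the shaker's receiver pan for the next grain-size test, one piece at a time from the bottom: first the sieve with the finest holes, then the medium one, then the coarsest, and the lid on top. Seat every piece fully home and level in the one beneath, and leave the petri dish, the crucible and the small rubber stopper where they are.

Things in the scene. Friction and masses are not known exactly. Their poses are not given: they have to be found in the camera images.
- receiver: Sieve shaker base, fixed: white box 96x96 mm, 30 mm high, black controls on one side; in its middle an upright steel receiver pan, 60 mm outside, 54 mm inside, open rim 55 mm above the table, inner floor at 40 mm. Origin: centre of the underside, z up. The fine sieve seated in it has its origin 48 mm above this one.
- fine_sieve: Sieve with very many 3 mm holes, lowest frame. Round steel frame, 29 mm high, 60 mm outside, 54 mm inside. From 0 to 7 mm a spigot, 43 mm wide at the foot, 50 mm above, enters the piece beneath (2 mm play all round) till the shoulder meets its rim. Stands open side up. Grip across the frame. A piece seated in it has its origin 22 mm above this one. 70 g. Origin: centre of underside, z up.
- medium_sieve: Sieve with 13 holes of 7.6 mm, middle height. Round steel frame, 35 mm high, 60 mm outside, 54 mm inside. From 0 to 7 mm a spigot, 43 mm wide at the foot, 50 mm above, enters the piece beneath (2 mm play all round) till the shoulder meets its rim. Stands open side up. Grip across the frame. A piece seated in it has its origin 28 mm above this one. 80 g. Origin: centre of underside, z up.
- coarse_sieve: Sieve with four 17 mm holes, highest frame. Round steel frame, 41 mm high, 60 mm outside, 54 mm inside. From 0 to 7 mm a spigot, 43 mm wide at the foot, 50 mm above, enters the piece beneath (2 mm play all round) till the shoulder meets its rim. Stands open side up. Grip across the frame. A piece seated in it has its origin 34 mm above this one. 90 g. Origin: centre of underside, z up.
- lid: Lid: steel disc 60 mm across with a black round knob, 20 mm across, to pinch from above. 38 mm high: spigot from 0 to 7 mm as on the sieves (43 mm wide at the foot, 50 mm above), disc from 7 to 14 mm, knob from 17 to 38 mm. 80 g. Origin: centre of the underside, z up.
- petri_dish: A bystander, loose: a flat closed round dish, 64 mm across, 15 mm high. Leave it where it stands. Origin: centre of the underside.
- crucible: A bystander, loose: a small white porcelain crucible, 43 mm across the top, 32 mm high. Leave it where it stands. Origin: centre of the underside.
- bung: A bystander, loose: a small red-brown rubber stopper, 24 mm across, 20 mm high. Leave it where it stands. Origin: centre of the underside.

How it is judged:
On the way, in this order (a step that is already met when the one before it is completed fails the run):
1. the fine sieve sits home in the mouth of the receiver (horizontal distance between fine_sieve and receiver below 0.005 m and z of fine_sieve in the frame of receiver between 0.045 and 0.051 m and angle between fine_sieve's own z axis and vertical below 0.07 rad), for 0.2 s.
2. the medium sieve sits home in the fine sieve on the receiver (all of step 1 and horizontal distance between medium_sieve and fine_sieve below 0.005 m and z of medium_sieve in the frame of fine_sieve between 0.019 and 0.025 m and angle between medium_sieve's own z axis and vertical below 0.07 rad), for 0.2 s.
3. the coarse sieve sits home in the medium sieve (all of step 2 and horizontal distance between coarse_sieve and medium_sieve below 0.005 m and z of coarse_sieve in the frame of medium_sieve between 0.025 and 0.031 m and angle between coarse_sieve's own z axis and vertical below 0.07 rad), for 0.2 s.
4. the lid sits home in the coarse sieve (all of step 3 and horizontal distance between lid and coarse_sieve below 0.005 m and z of lid in the frame of coarse_sieve between 0.031 and 0.037 m and angle between lid's own z axis and vertical below 0.07 rad), for 0.2 s.
At the end, for the whole second after the job is handed in: Fine sieve in the receiver, medium sieve in the fine one, coarse sieve in the medium one, lid in the coarse one: each centred within 5 mm on the piece beneath, at its seated height within 3 mm, tilted less than 0.07 rad, released and at rest (all of step 4 and linear speed of each of fine_sieve, medium_sieve, coarse_sieve, lid below 0.02 m/s); the robot touches nothing.
It fails at once if the petri dish is pushed more than 30 mm from its place (distance of petri_dish from where it was at the start of the episode above 0.03 m).
It fails at once if the crucible is pushed more than 30 mm from its place (distance of crucible from where it was at the start of the episode above 0.03 m).
It fails at once if the bung is pushed more than 30 mm from its place (distance of bung from where it was at the start of the episode above 0.03 m).
It also fails if it takes over 102 s, if anything falls off the work surface, if the arm or the gripper's body presses on something with over 40 N, if the wrist force passes 120 N, or if a joint passes its speed limit or range.

## Working session

There is one attempt and no reset: what is moved stays moved. The work goes in short steps, Python scripts to look and compute and a tool call to move; the robot and the scene stay as the last step left them, time stands still between calls to the robot, and variables do not carry over. Pictures are saved under pics/ and viewed, about 12 in all and at most 16, crops included, and the job is handed in when it is done.

Besides the shell and the picture viewer there is one more tool, called after ">>>" as name([rows], argument=value, ...), one row to a line, values as JSON. arm_command: Moves the arm, as the interface text tells. Its arguments: {"type":"object","properties":{"plan":{"type":"array","items":{"type":"array","items":{"type":"array","items":{"type":"number"}}}},"squeeze":{"type":"number"}},"required":["plan"]}

```bash
mkdir -p pics; cat > h.py <<'E'
import numpy as np, cv2
from station import ctrl,get_image,calibration,finish_job,search_frame,cut_out,mark_of
from scipy.spatial.transform import Rotation as R
def world(c,p):
    T=np.array(calibration(c)["cam_to_world"]); return T[:3,:3]@np.array(p)+T[:3,3]
def K(c):
    d=calibration(c); return d,np.array([[d["fx"],0,d["cx"]],[0,d["fy"],d["cy"]],[0,0,1.]])
def proj(c,P):
    d,k=K(c); T=np.linalg.inv(np.array(d["cam_to_world"])); P=np.atleast_2d(P)@T[:3,:3].T+T[:3,3]
    s=P[:,:2]/P[:,2:]; s=s*(1+d["k1"]*(s**2).sum(1,keepdims=True)); return s*[d["fx"],d["fy"]]+[d["cx"],d["cy"]]
def onplane(c,uv,z):
    d,k=K(c); s0=(np.atleast_2d(uv)-[d["cx"],d["cy"]])/[d["fx"],d["fy"]]; s=s0.copy()
    for _ in range(20): s=s0/(1+d["k1"]*(s**2).sum(1,keepdims=True))
    T=np.array(d["cam_to_world"]); r=np.c_[s,np.ones(len(s))]@T[:3,:3].T; o=T[:3,3]
    return o+r*((z-o[2])/r[:,2])[:,None]
def save(n,im): cv2.imwrite("pics/"+n+".png",im[...,::-1])
E
python3 - <<'E'
from h import *
np.set_printoptions(precision=4,suppress=True)
for c in("scene","top"):
    im=get_image(c); save(c+"0",im); print(c,calibration(c))
    for n in "receiver fine_sieve medium_sieve coarse_sieve lid petri_dish crucible bung".split():
        print(n,[(round(d["conf"],2),world(c,d["at"])) for d in mark_of(c,n)[:3]])
o=ctrl.get_obs();print(o, R.from_rotvec(o["tool_rot"]).as_matrix())
E
```

```text
scene {'fx': 444.8873490232933, 'fy': 444.8873490232933, 'cx': 275.84745789155454, 'cy': 207.879898859391, 'k1': 0.02043534252377503, 'cam_to_world': array([[ 0.716 , -0.4658,  0.5199, -0.0597],
       [-0.698 , -0.4901,  0.5221, -0.5485],
       [ 0.0116, -0.7367, -0.6761,  0.7474],
       [ 0.    ,  0.    ,  0.    ,  1.    ]])}
receiver [(0.65, array([0.6115, 0.1582, 0.0013]))]
fine_sieve [(0.84, array([ 0.4551, -0.1396,  0.0002])), (0.55, array([0.4812, 0.0471, 0.0049]))]
medium_sieve [(0.71, array([0.4732, 0.2396, 0.0008])), (0.7, array([0.48  , 0.0479, 0.0046]))]
coarse_sieve [(0.96, array([0.4798, 0.049 , 0.0047]))]
lid [(0.91, array([ 0.6396, -0.0389,  0.0053]))]
petri_dish [(0.75, array([ 0.6178, -0.2722,  0.0031]))]
crucible [(0.52, array([0.3601, 0.1556, 0.0043]))]
bung [(0.5, array([ 0.5356, -0.1565,  0.0025]))]
top {'fx': 425.71715933820315, 'fy': 425.71715933820315, 'cx': 281.73324799213674, 'cy': 213.74158771977338, 'k1': -0.04540262146479072, 'cam_to_world': array([[ 0.0136, -0.9918,  0.1269,  0.3697],
       [-0.9998, -0.0116,  0.0163, -0.016 ],
       [-0.0147, -0.12
[... 333 characters left out ...]
]))]
petri_dish [(0.86, array([ 0.6177, -0.2683,  0.0015]))]
crucible [(0.76, array([0.3624, 0.1566, 0.0043]))]
bung [(0.49, array([ 0.5384, -0.1512,  0.0038]))]
{'t': 0.9, 'q': array([ 1.07  ,  0.0527,  1.6128, -0.    ,  1.476 , -0.119 ]), 'dq': array([-0.0001,  0.0011,  0.0001,  0.0002,  0.0001, -0.0002]), 'effort': array([ -0.0012, -39.3677, -37.0474,  -0.0001,   0.0004,   0.    ]), 'tool_pos': array([0.2329, 0.58  , 0.2314]), 'tool_rot': array([ 0.2996,  1.5499, -0.2995]), 'contact_force': array([ 0.4105, -0.2279, -0.6159]), 'wrist_torque': array([ 0.0094,  0.0109, -0.0214]), 'opening': 0.08546850820877376} [[ 0.0001  0.3726  0.928 ]
 [ 0.      0.928  -0.3726]
 [-1.      0.0001  0.    ]]
```

View pics/scene0.png

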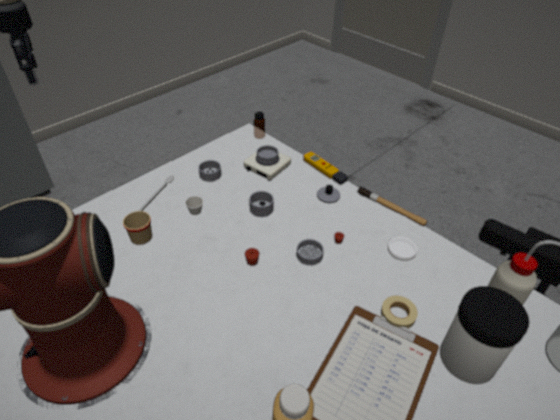

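View pics/top0.png

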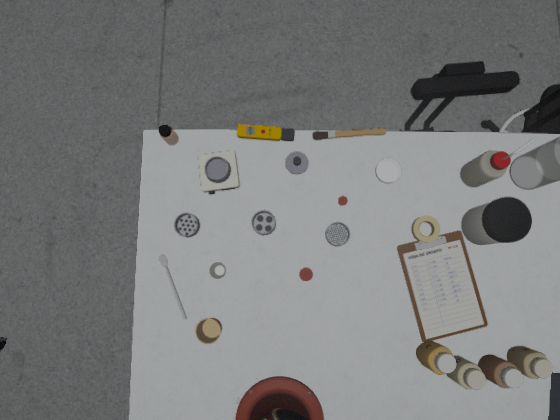

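The scene shows the receiver on its white box (top view px 218,170), with the medium sieve (187,225), coarse (264,222), fine (338,234) and lid (297,162) standing free. The network marks agree with this, apart from two low-confidence duplicates. Next I'll refine the positions by fitting silhouettes to the masks.

```bash
cat >> h.py <<'E'
from scipy.optimize import least_squares
A=np.linspace(0,2*np.pi,60,endpoint=False); C=np.c_[np.cos(A),np.sin(A)]
PRO={"fine_sieve":[(21.5,0),(25,5),(30,7),(30,29)],"medium_sieve":[(21.5,0),(25,5),(30,7),(30,35)],"coarse_sieve":[(21.5,0),(25,5),(30,7),(30,41)],
"lid":[(21.5,0),(30,7),(30,14)],"receiver":[(30,30),(30,55)]}
def sil(c,n,x,y,z0=0):
    P=np.vstack([np.c_[C*r/1000+[x,y],np.full(60,z/1000+z0)] for r,z in PRO[n]])
    return cv2.convexHull(proj(c,P).astype(np.float32))
def cen(h):
    m=cv2.moments(h); return np.array([m["m10"],m["m01"]])/m["m00"]
def fit(c,n,mask,g,z0=0):
    v,u=np.nonzero(mask); m=np.array([u.mean(),v.mean()])
    return least_squares(lambda p:cen(sil(c,n,p[0],p[1],z0))-m,g,diff_step=1e-3).x, mask.sum(), cv2.contourArea(sil(c,n,*g,z0))
E
python3 - <<'E'
from h import *
np.set_printoptions(precision=4,suppress=True)
G=dict(receiver=(.611,.163),fine_sieve=(.459,-.140),medium_sieve=(.474,.239),coarse_sieve=(.480,.047),lid=(.637,-.037))
out=[]
for c in("scene","top"):
    im=get_image(c).copy(); 
    for n,g in G.items():
        for d in cut_out(c,n)[:2]:
            p,a,b=fit(c,n,d["mask"],g); print(c,n,round(d["conf"],2),p,a,round(b))
    big=cv2.resize(im,None,fx=4,fy=4,interpolation=cv2.INTER_CUBIC)
    for n,g in G.items():
        cv2.polylines(big,[np.int32(sil(c,n,*g)*4+1.5)],True,(255,0,0),1)
    big=big[580:1060,620:1420] if c=="top" else big[560:1080,740:1420]
    save(c+"1",big)
E
```

```text
scene receiver 0.82 [0.5909 0.1418] 1079 400
scene fine_sieve 0.66 [ 0.4557 -0.1362] 621 625
scene medium_sieve 0.84 [0.4749 0.2392] 441 441
scene coarse_sieve 0.92 [0.4825 0.0481] 548 578
scene coarse_sieve 0.5 [ 0.6283 -0.042 ] 327 578
scene lid 0.9 [ 0.6404 -0.0313] 334 338
top receiver 0.55 [0.6059 0.1603] 1487 514
top fine_sieve 0.79 [ 0.4569 -0.1372] 484 488
top medium_sieve 0.65 [0.4742 0.2381] 490 516
top coarse_sieve 0.79 [0.482  0.0468] 484 497
top lid 0.92 [ 0.64   -0.0339] 420 437
```

View pics/top1.png

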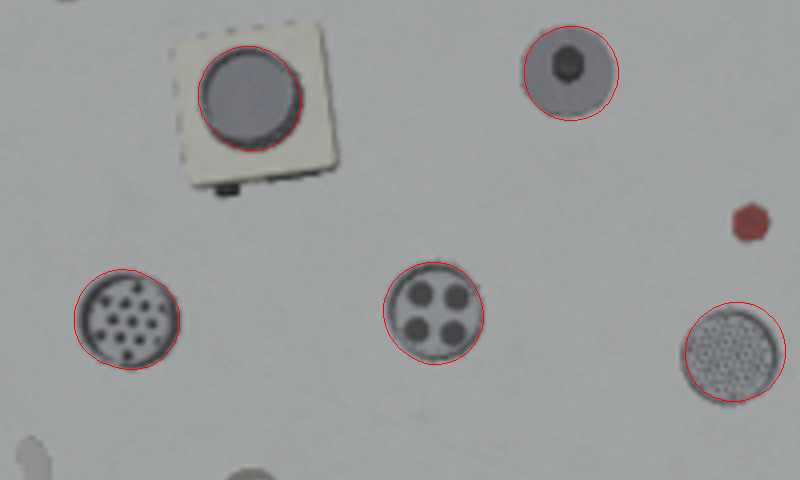

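>>> arm_command([
  [[0, 0, 0, -7, 0, 0, 0.085], [0, 0, 0, -7, 0, 0, 0.085], [0, 0, 0, -7, 0, 0, 0.085], [0, 0, 0, -0.9, 0, 0, 0.085], [0, 0, 0, 0, 0, 0, 0.085]],
], squeeze=40)

```text
t: 1.92
tool_pos: [0.2328, 0.58, 0.2313]
tool_rot: [-0.01, 1.571, 0.01]
contact_force: [-0.6, -0.1, 0.8]
opening: 0.0843
```

```bash
python3 - <<'E'
from h import *
np.set_printoptions(precision=4,suppress=True)
for c in("scene","top"):
    im=get_image(c).astype(float); g=(.611,.163)
    w=im[...,0]-im[...,2]
    m=np.zeros(im.shape[:2],np.uint8)
    P=np.c_[C*.043+g,np.full(60,.042)]; cv2.fillPoly(m,[np.int32(cv2.convexHull(proj(c,P).astype(np.float32)))],1)
    h=np.zeros_like(m); cv2.fillPoly(h,[np.int32(sil(c,"receiver",*g))],1)
    b=w[(m>0)&(h==0)]; print(c,np.percentile(b,[5,25,50,75,95]),np.percentile(w[h>0],[5,25,50,75,95]))
    t=(np.median(b)+np.median(w[h>0]))/2
    k=((w<t)&(m>0)).astype(np.uint8); k=cv2.morphologyEx(k,cv2.MORPH_CLOSE,np.ones((3,3)))
    nl,lab,st,ce=cv2.connectedComponentsWithStats(k); i=1+st[1:,4].argmax()
    print(fit(c,"receiver",lab==i,g), st[i])
    j=np.vstack([k*255]); 
    u,v=np.int32(proj(c,[[*g,.045]])[0]); 
    a=im[v-30:v+30,u-40:u+40].astype(np.uint8); mm=np.dstack([(lab==i)[v-30:v+30,u-40:u+40].astype(np.uint8)*255]*3)
    globals()[c]=cv2.resize(np.hstack([a,mm]),None,fx=5,fy=5,interpolation=cv2.INTER_NEAREST)
save("rec",np.vstack([scene,top]))
E
```

```text
scene [-4.   1.   6.  10.  12.8] [-9. -6. -3. -1.  4.]
(array([0.6125, 0.1658]), np.int64(414), 399.6017938887235) [250 146  31  19 414]
top [2. 5. 6. 7. 8.] [-9. -8. -7. -5.  0.]
(array([0.6114, 0.1628]), np.int64(530), 513.7988875372102) [205 156  26  27 530]
```

View pics/rec.png

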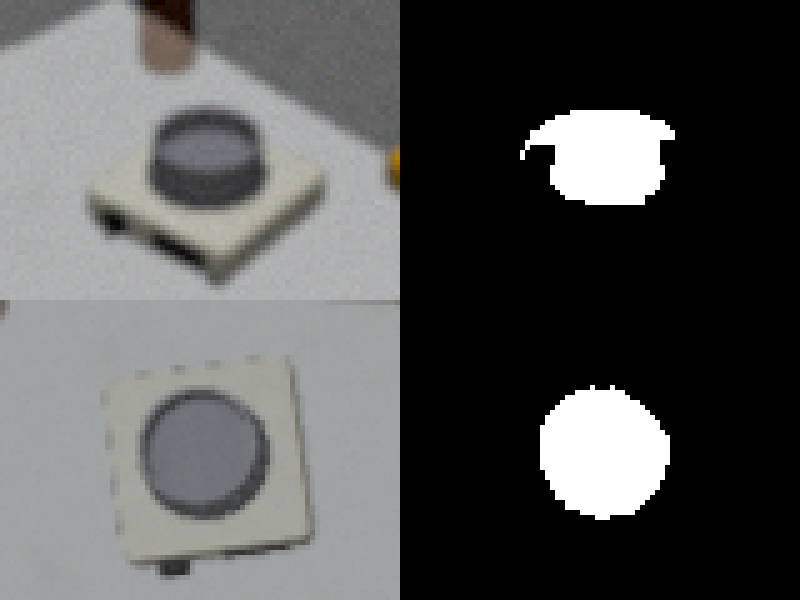

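>>> arm_command([
  [[0, -0.04, 0.0124, 0, 0, 0, 0.085], [0, -0.04, 0.0124, 0, 0, 0, 0.085], [0, -0.04, 0.0124, 0, 0, 0, 0.085], [0, -0.04, 0.0124, 0, 0, 0, 0.085], [0, -0.04, 0.0124, 0, 0, 0, 0.085], [0, -0.04, 0.0124, 0, 0, 0, 0.085], [0, -0.04, 0.0124, 0, 0, 0, 0.085], [0, -0.04, 0.0124, 0, 0, 0, 0.085], [0, -0.04, 0.0124, 0, 0, 0, 0.085], [0, -0.04, 0.0124, 0, 0, 0, 0.085], [0, -0.04, 0.0124, 0, 0, 0, 0.085], [0, -0.04, 0.0124, 0, 0, 0, 0.085], [0, -0.04, 0.0124, 0, 0, 0, 0.085], [0, -0.04, 0.0124, 0, 0, 0, 0.085], [0, -0.04, 0.0124, 0, 0, 0, 0.085], [0, -0.04, 0.0124, 0, 0, 0, 0.085], [0, -0.04, 0.0124, 0, 0, 0, 0.085], [0, -0.037, 0.0124, 0, 0, 0, 0.085], [0, 0, 0, 0, 0, 0, 0.085]],
])

```text
t: 3.6
tool_pos: [0.4539, -0.1413, 0.2333]
tool_rot: [0.013, 1.555, -0.017]
contact_force: [-1.3, 0.7, 0.9]
opening: 0.085
```

The receiver pan comes out at (0.611, 0.163) from the clean top-view mask; the scene mask took in some table. The fine sieve is at (0.457, -0.137).

```bash
cat >> h.py <<'E'
def goto(x,y,z):
    o=ctrl.get_obs(); r=R.from_rotvec(o["tool_rot"]); D=R.from_rotvec([0,np.pi/2,0])
    print("pos",o["tool_pos"].round(4),"shift mm",(r.inv().apply(np.array([x,y,z])-o["tool_pos"])*1000).round(1),"turn",np.degrees((r.inv()*D).as_rotvec()).round(2))
E
python3 -c "
from h import *
goto(.457,-.137,.06)"
```

```text
pos [ 0.4539 -0.1413  0.2333] shift mm [173.3   4.8   0.3] turn [-1.08  0.9   0.16]
```

>>> arm_command([
  [[0, 0.0048, 0.0003, -1.1, 0.9, 0.2, 0.085], [0.035, 0, 0, 0, 0, 0, 0.085], [0.035, 0, 0, 0, 0, 0, 0.085], [0.035, 0, 0, 0, 0, 0, 0.085], [0.035, 0, 0, 0, 0, 0, 0.085], [0.033, 0, 0, 0, 0, 0, 0.085], [0, 0, 0, 0, 0, 0, 0.085]],
])

```text
t: 4.18
tool_pos: [0.4583, -0.1346, 0.0603]
tool_rot: [0.001, 1.563, -0.004]
contact_force: [-1.1, 0.8, -1.0]
opening: 0.085
```

```bash
python3 -c "
from h import *
goto(.457,-.137,.002)"
```

```text
pos [ 0.4583 -0.1346  0.0603] shift mm [58.3 -2.3 -1.7] turn [-0.16  0.42  0.11]
```

>>> arm_command([
  [[0, -0.0023, -0.0015, -0.2, 0.4, 0.1, 0.085], [0, 0, 0, 0, 0, 0, 0.085], [0.02, 0, 0, 0, 0, 0, 0.085], [0.02, 0, 0, 0, 0, 0, 0.085], [0.015, 0, 0, 0, 0, 0, 0.085], [0, 0, 0, 0, 0, 0, 0.085], [0, 0, 0, 0, 0, 0, 0.085]],
])

```text
t: 4.77
tool_pos: [0.467, -0.1377, 0.019]
tool_rot: [-0.011, 1.552, -0.002]
contact_force: [0.0, -0.1, 1.0]
opening: 0.0847
```

```bash
python3 - <<'E'
from h import *
goto(.457,-.137,.002)
a=get_image("scene"); b=get_image("top")
u,v=np.int32(proj("scene",[[.457,-.137,.03]])[0]); p=a[v-35:v+35,u-40:u+40]
u,v=np.int32(proj("top",[[.457,-.137,.03]])[0]); q=b[v-35:v+35,u-40:u+40]
save("g1",cv2.resize(np.hstack([p,q]),None,fx=5,fy=5,interpolation=cv2.INTER_CUBIC))
E
```

```text
pos [ 0.467  -0.1377  0.019 ] shift mm [ 16.8   0.9 -10.3] turn [0.34 1.05 0.5 ]
```

View pics/g1.png

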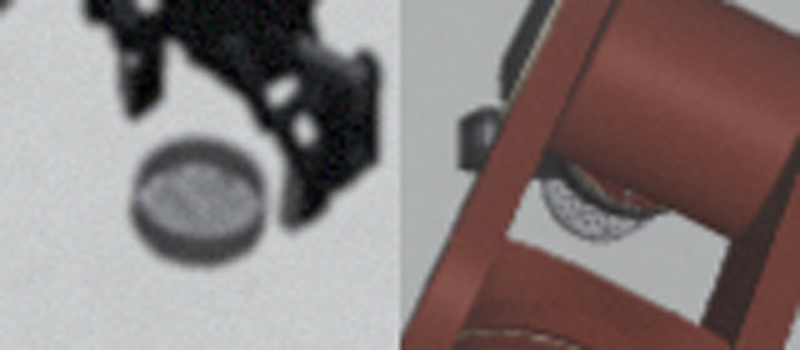

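The picture shows the sieve (200,200) between the fingers at (140,110) and (300,220), not touching either. The tool drifted 10 mm in x, so I'll check the joints.

```bash
python3 -c "
from h import *
o=ctrl.get_obs();print(o['q'].round(3),o['dq'].round(3),o['contact_force'].round(2))
goto(.457,-.137,.002)"
```

```text
[-0.44  -0.052  2.1    0.     1.072 -2.017] [-0.002  0.002  0.005  0.    -0.006 -0.003] [ 0.02  0.06 -0.05]
pos [ 0.4671 -0.1379  0.0192] shift mm [ 17.    1.1 -10.5] turn [0.34 1.09 0.52]
```

>>> arm_command([
  [[0, 0, -0.01, 0.3, 1.0, 0.5, 0.085], [0, 0, 0, 0, 0, 0, 0.085], [0, 0, 0, 0, 0, 0, 0.085]],
])

```text
t: 5.12
tool_pos: [0.4587, -0.139, 0.0232]
tool_rot: [-0.002, 1.565, -0.001]
contact_force: [0.3, 0.4, 0.2]
opening: 0.0852
```

```bash
python3 -c "
from h import *
o=ctrl.get_obs();print(o['q'].round(3),o['dq'].round(3),o['contact_force'].round(2))
goto(.457,-.137,.002)"
```

```text
[-0.45  -0.069  2.108  0.     1.096 -2.021] [-0.006 -0.024  0.001 -0.005  0.024 -0.002] [0.25 0.38 0.22]
pos [ 0.4587 -0.139   0.0232] shift mm [21.2  2.  -1.8] turn [0.03 0.32 0.13]
```

>>> arm_command([
  [[0, 0.002, -0.0018, 0, 0.3, 0.1, 0.085], [0.007, 0, 0, 0, 0, 0, 0.085], [0.007, 0, 0, 0, 0, 0, 0.085], [0.007, 0, 0, 0, 0, 0, 0.085], [0, 0, 0, 0, 0, 0, 0.085], [0, 0, 0, 0, 0, 0, 0.085], [0, 0, 0, 0, 0, 0, 0.085]],
])

```text
t: 5.7
tool_pos: [0.4564, -0.1369, 0.0001]
tool_rot: [-0.0, 1.571, -0.0]
contact_force: [0.3, 0.4, -0.6]
opening: 0.0848
```

```bash
python3 -c "
from h import *
goto(.457,-.137,.002)"
```

```text
pos [ 4.564e-01 -1.369e-01  1.000e-04] shift mm [-1.9 -0.1  0.6] turn [-0.   -0.02  0.01]
```

>>> arm_command([
  [[-0.002, 0, 0, 0, 0, 0, 0.085], [0, 0, 0, 0, 0, 0, 0.05], [0, 0, 0, 0, 0, 0, 0.05], [0, 0, 0, 0, 0, 0, 0.05], [0, 0, 0, 0, 0, 0, 0.05], [0, 0, 0, 0, 0, 0, 0.05], [0, 0, 0, 0, 0, 0, 0.05], [0, 0, 0, 0, 0, 0, 0.05]],
])

```text
t: 6.37
tool_pos: [0.4571, -0.1372, 0.0032]
tool_rot: [-0.001, 1.57, -0.001]
contact_force: [-0.5, 0.4, -0.4]
opening: 0.0575
```

```bash
python3 -c "
from h import *
goto(.457,-.137,.002);print(ctrl.get_obs()['opening'])"
```

```text
pos [ 0.4571 -0.1372  0.0032] shift mm [ 1.2  0.2 -0.2] turn [-0.    0.07  0.05]
0.05747128862074692
```

>>> arm_command([
  [[-0.01, 0, 0, 0, 0, 0, 0.05], [-0.025, 0, 0, 0, 0, 0, 0.05], [-0.035, 0, 0, 0, 0, 0, 0.05], [-0.035, 0, 0, 0, 0, 0, 0.05], [-0.025, 0, 0, 0, 0, 0, 0.05], [0, 0.03, 0.015, 0, 0, 0, 0.05], [0, 0.03, 0.015, 0, 0, 0, 0.05], [0, 0.03, 0.015, 0, 0, 0, 0.05], [0, 0.03, 0.015, 0, 0, 0, 0.05], [0, 0.03, 0.015, 0, 0, 0, 0.05], [0, 0.03, 0.015, 0, 0, 0, 0.05], [0, 0.03, 0.015, 0, 0, 0, 0.05], [0, 0.03, 0.015, 0, 0, 0, 0.05], [0, 0.03, 0.015, 0, 0, 0, 0.05], [0, 0.02, 0.015, 0, 0, 0, 0.05], [0, 0, 0, 0, 0, 0, 0.05], [0, 0, 0, 0, 0, 0, 0.05]],
])

```text
t: 7.78
tool_pos: [0.6144, 0.1668, 0.1529]
tool_rot: [0.003, 1.56, -0.004]
contact_force: [0.1, -0.5, 0.2]
opening: 0.0578
```

```bash
python3 -c "
from h import *
goto(.6114,.1628,.070);print(ctrl.get_obs()['opening'],ctrl.get_obs()['contact_force'])"
```

```text
pos [0.6144 0.1668 0.1529] shift mm [82.8 -4.  -3.9] turn [-0.28  0.62  0.03]
0.057786593183041586 [ 0.09687279 -0.54899116  0.18805076]
```

>>> arm_command([
  [[0, -0.004, -0.004, -0.3, 0.6, 0, 0.05], [0, 0, 0, 0, 0, 0, 0.05], [0.02, 0, 0, 0, 0, 0, 0.05], [0.02, 0, 0, 0, 0, 0, 0.05], [0.02, 0, 0, 0, 0, 0, 0.05], [0.01, 0, 0, 0, 0, 0, 0.05], [0, 0, 0, 0, 0, 0, 0.05], [0, 0, 0, 0, 0, 0, 0.05], [0, 0, 0, 0, 0, 0, 0.05]],
])

```text
t: 8.53
tool_pos: [0.6082, 0.1542, 0.085]
tool_rot: [0.005, 1.569, -0.008]
contact_force: [0.3, -0.1, -0.8]
opening: 0.0574
```

```bash
python3 - <<'E'
from h import *
goto(.6114,.1628,.060)
a=get_image("scene").copy(); b=get_image("top")
P=ctrl.get_obs()["tool_pos"]
for d in cut_out("scene","fine_sieve"): print(d["conf"],d["mask"].sum(),fit("scene","fine_sieve",d["mask"],P[:2],P[2]-.003))
for d in mark_of("scene","fine_sieve"): print(d["conf"],world("scene",d["at"]))
u,v=np.int32(proj("scene",[[.611,.163,.08]])[0]); 
p=cv2.resize(a[v-35:v+35,u-40:u+40],None,fx=5,fy=5,interpolation=cv2.INTER_CUBIC)
for n,q in(("fine_sieve",(*P[:2],P[2]-.003)),("receiver",(.6114,.1628,0))): cv2.polylines(p,[np.int32((sil("scene",n,*q)-[u-40,v-35])*5+2)],True,(255,0,0),1)
u,v=np.int32(proj("top",[[.611,.163,.08]])[0]); q=b[v-35:v+35,u-40:u+40]
save("g2",np.hstack([p,cv2.resize(q,None,fx=5,fy=5,interpolation=cv2.INTER_CUBIC)]))
E
```

```text
pos [0.6082 0.1542 0.085 ] shift mm [25.   8.7  3. ] turn [-0.46  0.1   0.09]
0.73 293 (array([0.6028502 , 0.16204463]), np.int64(293), 405.5859094655607)
0.88 [0.6056944  0.15645866 0.08270352]
```

View pics/g2.png

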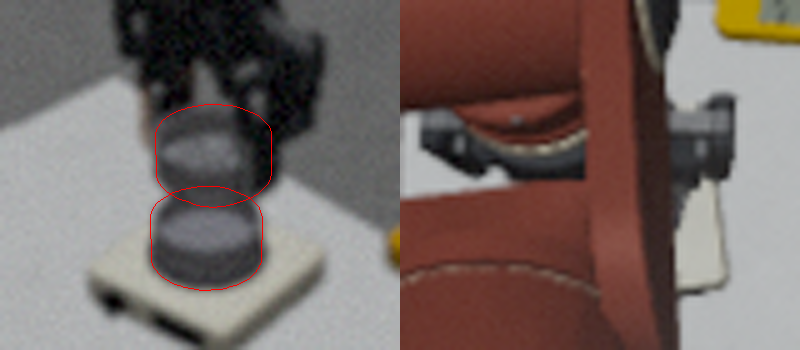

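The sieve is held upright and its outline fits. It sits 9 mm short in y, so I'll correct that and lower it.

>>> arm_command([
  [[0, 0.0087, 0.003, -0.5, 0.1, 0.1, 0.05], [0, 0, 0, 0, 0, 0, 0.05], [0, 0, 0, 0, 0, 0, 0.05], [0, 0, 0, 0, 0, 0, 0.05]],
])

```text
t: 9.07
tool_pos: [0.614, 0.1653, 0.0883]
tool_rot: [-0.001, 1.565, 0.004]
contact_force: [0.6, -1.0, -1.0]
opening: 0.0582
```

```bash
python3 -c "
from h import *
goto(.6114,.1628,.060)"
```

```text
pos [0.614  0.1653 0.0883] shift mm [28.3 -2.5 -2.8] turn [ 0.18  0.33 -0.08]
```

>>> arm_command([
  [[0, -0.002, -0.002, 0.2, 0.3, -0.1, 0.05], [0, 0, 0, 0, 0, 0, 0.05], [0, 0, 0, 0, 0, 0, 0.05], [0.006, 0, 0, 0, 0, 0, 0.05], [0.006, 0, 0, 0, 0, 0, 0.05], [0, 0, 0, 0, 0, 0, 0.05], [0, 0, 0, 0, 0, 0, 0.05]],
])

```text
t: 9.65
tool_pos: [0.6116, 0.1631, 0.0748]
tool_rot: [-0.0, 1.571, -0.001]
contact_force: [-0.2, 0.1, -0.1]
opening: 0.0577
```

```bash
python3 -c "
from h import *
goto(.6114,.1628,.0512)"
```

```text
pos [0.6116 0.1631 0.0748] shift mm [23.6 -0.3 -0.1] turn [-0.03 -0.02  0.04]
```

>>> arm_command([
  [[0.005, 0, 0, 0, 0, 0, 0.05], [0.005, 0, 0, 0, 0, 0, 0.05], [0.005, 0, 0, 0, 0, 0, 0.05], [0, 0, 0, 0, 0, 0, 0.05], [0.003, 0, 0, 0, 0, 0, 0.05], [0.003, 0, 0, 0, 0, 0, 0.05], [0, 0, 0, 0, 0, 0, 0.05]],
])

```text
t: 10.23
tool_pos: [0.6111, 0.1629, 0.0507]
tool_rot: [-0.0, 1.572, -0.001]
contact_force: [0.2, -0.5, 0.0]
opening: 0.0579
```

```bash
python3 -c "
from h import *
goto(.6114,.1628,.0512);print(ctrl.get_obs()['contact_force'],ctrl.get_obs()['wrist_torque'])"
```

```text
pos [0.6111 0.1629 0.0507] shift mm [-0.5 -0.1  0.3] turn [-0.03 -0.09  0.05]
[ 0.20025934 -0.5345313   0.01147454] [-0.00032638 -0.01555226  0.01918232]
```

Down at the seated height with no force. One more gentle press, then release and lift.

>>> arm_command([
  [[0.001, 0, 0, 0, 0, 0, 0.05], [0, 0, 0, 0, 0, 0, 0.085], [0, 0, 0, 0, 0, 0, 0.085], [0, 0, 0, 0, 0, 0, 0.085], [0, 0, 0, 0, 0, 0, 0.085], [0, 0, 0, 0, 0, 0, 0.085], [0, 0, 0, 0, 0, 0, 0.085], [-0.01, 0, 0, 0, 0, 0, 0.085], [-0.03, 0, 0, 0, 0, 0, 0.085], [-0.03, 0, 0, 0, 0, 0, 0.085], [-0.03, 0, 0, 0, 0, 0, 0.085], [0, 0, 0, 0, 0, 0, 0.085], [0, 0.015, -0.028, 0, 0, 0, 0.085], [0, 0.015, -0.028, 0, 0, 0, 0.085], [0, 0.015, -0.028, 0, 0, 0, 0.085], [0, 0.015, -0.028, 0, 0, 0, 0.085], [0, 0.015, -0.025, 0, 0, 0, 0.085], [0, 0, 0, 0, 0, 0, 0.085], [0, 0, 0, 0, 0, 0, 0.085]],
])

```text
t: 11.82
tool_pos: [0.472, 0.2405, 0.163]
tool_rot: [0.004, 1.563, -0.001]
contact_force: [0.2, 0.8, 0.2]
opening: 0.0851
```

```bash
cat >> h.py <<'E'
def stack(tag,draw):
    a=get_image("scene").copy(); b=get_image("top").copy(); o=[]
    for c,im in(("scene",a),("top",b)):
        u,v=np.int32(proj(c,[[.611,.163,.07]])[0]); v-=5
        p=cv2.resize(im[v-35:v+35,u-40:u+40],None,fx=5,fy=5,interpolation=cv2.INTER_CUBIC)
        for n,x,y,z in draw: cv2.polylines(p,[np.int32((sil(c,n,x,y,z)-[u-40,v-35])*5+2)],True,(255,0,0),1)
        o.append(p)
        for n,x,y,z in draw[-1:]:
            for d in cut_out(c,n)[:2]: print(c,n,round(d["conf"],2),fit(c,n,d["mask"],(x,y),z))
            print(c,"mark",[(round(d["conf"],2),world(c,d["at"]).round(4)) for d in mark_of(c,n)[:2]])
    save(tag,np.hstack(o))
E
python3 - <<'E'
from h import *
goto(.4742,.2385,.045)
stack("s1",[("fine_sieve",.6114,.1628,.048)])
E
```

```text
pos [0.472  0.2405 0.163 ] shift mm [118.   -2.2   1.3] turn [-0.2   0.44 -0.1 ]
scene fine_sieve 0.88 (array([0.61269521, 0.16833147]), np.int64(373), 388.36316242965404)
scene mark [(0.78, array([0.6096, 0.1628, 0.0473]))]
top fine_sieve 0.7 (array([0.61205541, 0.16445309]), np.int64(474), 529.3675899057416)
top mark [(0.94, array([0.615 , 0.1593, 0.0566])), (0.27, array([ 0.5406, -0.1503,  0.0032]))]
```

View pics/s1.png

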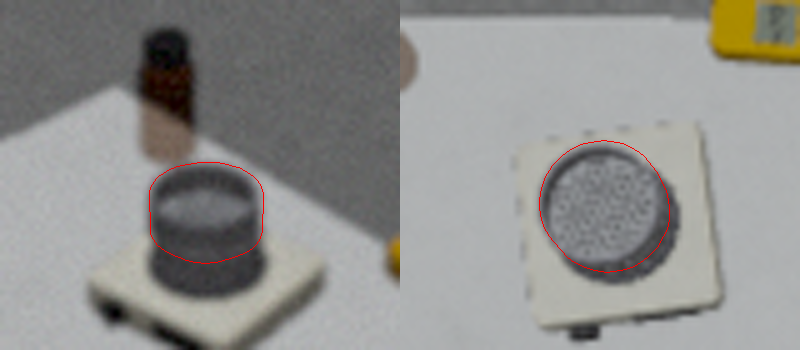

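The fine sieve is seated: its outline sits within about 1 px, it is level, and the TCP was at seated height on release. Next is the medium sieve.

>>> arm_command([
  [[0.01, -0.0015, 0.001, -0.2, 0.4, -0.1, 0.085], [0.025, 0, 0, 0, 0, 0, 0.085], [0.025, 0, 0, 0, 0, 0, 0.085], [0.025, 0, 0, 0, 0, 0, 0.085], [0.02, 0, 0, 0, 0, 0, 0.085], [0.01, 0, 0, 0, 0, 0, 0.085], [0, 0, 0, 0, 0, 0, 0.085], [0, 0, 0, 0, 0, 0, 0.085], [0, 0, 0, 0, 0, 0, 0.085]],
])

```text
t: 12.87
tool_pos: [0.4795, 0.2342, 0.0402]
tool_rot: [0.006, 1.572, -0.008]
contact_force: [-0.9, -0.2, -0.2]
opening: 0.0854
```

```bash
python3 -c "
from h import *
goto(.4742,.2385,.006)"
```

```text
pos [0.4795 0.2342 0.0402] shift mm [34.2  4.3 -5.3] turn [-0.51 -0.09  0.07]
```

>>> arm_command([
  [[0, 0.0035, -0.0045, -0.4, 0, 0, 0.085], [0, 0, 0, 0, 0, 0, 0.085], [0.007, 0, 0, 0, 0, 0, 0.085], [0.007, 0, 0, 0, 0, 0, 0.085], [0, 0, 0, 0, 0, 0, 0.085], [0, 0, 0, 0, 0, 0, 0.085]],
])

```text
t: 13.37
tool_pos: [0.4788, 0.2397, 0.0308]
tool_rot: [0.002, 1.562, 0.001]
contact_force: [0.6, -0.0, -0.0]
opening: 0.0853
```

```bash
python3 -c "
from h import *
goto(.4742,.2385,.006)"
```

```text
pos [0.4788 0.2397 0.0308] shift mm [24.7 -1.3 -4.8] turn [-0.03  0.49 -0.13]
```

>>> arm_command([
  [[0, -0.001, -0.004, 0, 0.5, -0.1, 0.085], [0, 0, 0, 0, 0, 0, 0.085], [0.006, 0, 0, 0, 0, 0, 0.085], [0.006, 0, 0, 0, 0, 0, 0.085], [0.006, 0, 0, 0, 0, 0, 0.085], [0.004, 0, 0, 0, 0, 0, 0.085], [0, 0, 0, 0, 0, 0, 0.085], [0, 0, 0, 0, 0, 0, 0.085]],
])

```text
t: 14.03
tool_pos: [0.4739, 0.2384, 0.0057]
tool_rot: [0.0, 1.573, -0.001]
contact_force: [0.4, -0.3, -0.5]
opening: 0.085
```

```bash
python3 -c "
from h import *
goto(.4742,.2385,.006)"
```

```text
pos [0.4739 0.2384 0.0057] shift mm [-0.3  0.1  0.3] turn [-0.04 -0.13  0.01]
```

>>> arm_command([
  [[0, 0, 0, 0, 0, 0, 0.05], [0, 0, 0, 0, 0, 0, 0.05], [0, 0, 0, 0, 0, 0, 0.05], [0, 0, 0, 0, 0, 0, 0.05], [0, 0, 0, 0, 0, 0, 0.05], [0, 0, 0, 0, 0, 0, 0.05], [0, 0, 0, 0, 0, 0, 0.05]],
])

```text
t: 14.62
tool_pos: [0.4745, 0.2386, 0.0064]
tool_rot: [0.001, 1.572, -0.0]
contact_force: [-0.1, -0.8, -1.5]
opening: 0.0585
```

```bash
python3 -c "
from h import *
goto(.4742,.2385,.006)"
```

```text
pos [0.4745 0.2386 0.0064] shift mm [ 0.4 -0.1 -0.3] turn [-0.04 -0.06 -0.02]
```

>>> arm_command([
  [[-0.01, 0, 0, 0, 0, 0, 0.05], [-0.02, 0, 0, 0, 0, 0, 0.05], [-0.03, 0, 0, 0, 0, 0, 0.05], [-0.03, 0, 0, 0, 0, 0, 0.05], [-0.03, 0, 0, 0, 0, 0, 0.05], [-0.015, 0, 0, 0, 0, 0, 0.05], [0, -0.005, 0.01, 0, 0, 0, 0.05], [0, -0.01, 0.02, 0, 0, 0, 0.05], [0, -0.01, 0.02, 0, 0, 0, 0.05], [0, -0.015, 0.025, 0, 0, 0, 0.05], [0, -0.015, 0.025, 0, 0, 0, 0.05], [0, -0.01, 0.017, 0, 0, 0, 0.05], [0, -0.007, 0.012, 0, 0, 0, 0.05], [0, -0.003, 0.008, 0, 0, 0, 0.05], [0, 0, 0, 0, 0, 0, 0.05], [0, 0, 0, 0, 0, 0, 0.05], [0, 0, 0, 0, 0, 0, 0.05]],
])

```text
t: 16.03
tool_pos: [0.6166, 0.1561, 0.1441]
tool_rot: [-0.002, 1.579, -0.001]
contact_force: [0.0, -0.1, 0.3]
opening: 0.0587
```

```bash
python3 -c "
from h import *
goto(.6111,.1629,.0757)"
```

```text
pos [0.6166 0.1561 0.1441] shift mm [68.5  7.  -4.9] turn [ 0.03 -0.47  0.13]
```

>>> arm_command([
  [[0, 0.0035, -0.0025, 0, -0.5, 0, 0.05], [0, 0.0025, -0.0015, 0, 0, 0, 0.05], [0.01, 0, 0, 0, 0, 0, 0.05], [0.01, 0, 0, 0, 0, 0, 0.05], [0.01, 0, 0, 0, 0, 0, 0.05], [0.006, 0, 0, 0, 0, 0, 0.05], [0, 0, 0, 0, 0, 0, 0.05], [0, 0, 0, 0, 0, 0, 0.05], [0, 0, 0, 0, 0, 0, 0.05]],
])

```text
t: 16.78
tool_pos: [0.6074, 0.1654, 0.102]
tool_rot: [-0.006, 1.574, 0.002]
contact_force: [0.3, -0.4, -0.7]
opening: 0.0586
```

```bash
python3 -c "
from h import *
goto(.6111,.1629,.0764)"
```

```text
pos [0.6074 0.1654 0.102 ] shift mm [25.6 -2.5  3.8] turn [ 0.31 -0.19  0.14]
```

>>> arm_command([
  [[0, -0.002, 0.003, 0.3, -0.2, 0.1, 0.05], [0, 0, 0, 0, 0, 0, 0.05], [0, 0, 0, 0, 0, 0, 0.05], [0, 0, 0, 0, 0, 0, 0.05]],
])

```text
t: 17.12
tool_pos: [0.6118, 0.163, 0.1032]
tool_rot: [0.001, 1.568, -0.001]
contact_force: [-1.1, -0.3, -0.7]
opening: 0.0586
```

```bash
python3 -c "
from h import *
goto(.6111,.1629,.0764)"
```

```text
pos [0.6118 0.163  0.1032] shift mm [26.8 -0.1 -0.8] turn [-0.06  0.15  0.01]
```

>>> arm_command([
  [[0.005, 0, -0.0006, 0, 0.1, 0, 0.05], [0.005, 0, 0, 0, 0, 0, 0.05], [0.005, 0, 0, 0, 0, 0, 0.05], [0.004, 0, 0, 0, 0, 0, 0.05], [0, 0, 0, 0, 0, 0, 0.05], [0.003, 0, 0, 0, 0, 0, 0.05], [0.003, 0, 0, 0, 0, 0, 0.05], [0, 0, 0, 0, 0, 0, 0.05]],
])

```text
t: 17.78
tool_pos: [0.6116, 0.163, 0.076]
tool_rot: [0.001, 1.569, -0.001]
contact_force: [-0.7, -0.3, -0.7]
opening: 0.0588
```

```bash
python3 -c "
from h import *
goto(.6111,.1629,.0764)"
```

```text
pos [0.6116 0.163  0.076 ] shift mm [-0.4 -0.1 -0.5] turn [-0.07  0.11  0.  ]
```

>>> arm_command([
  [[0.001, 0, 0, 0, 0, 0, 0.05], [0, 0, 0, 0, 0, 0, 0.085], [0, 0, 0, 0, 0, 0, 0.085], [0, 0, 0, 0, 0, 0, 0.085], [0, 0, 0, 0, 0, 0, 0.085], [0, 0, 0, 0, 0, 0, 0.085], [0, 0, 0, 0, 0, 0, 0.085], [-0.01, 0, 0, 0, 0, 0, 0.085], [-0.025, 0, 0, 0, 0, 0, 0.085], [-0.025, 0, 0, 0, 0, 0, 0.085], [-0.015, 0, 0, 0, 0, 0, 0.085], [0, -0.01, -0.01, 0, 0, 0, 0.085], [0, -0.02, -0.025, 0, 0, 0, 0.085], [0, -0.025, -0.028, 0, 0, 0, 0.085], [0, -0.025, -0.028, 0, 0, 0, 0.085], [0, -0.02, -0.025, 0, 0, 0, 0.085], [0, -0.016, -0.013, 0, 0, 0, 0.085], [0, 0, 0, 0, 0, 0, 0.085], [0, 0, 0, 0, 0, 0, 0.085]],
])

```text
t: 19.37
tool_pos: [0.4805, 0.0438, 0.1636]
tool_rot: [-0.001, 1.556, 0.001]
contact_force: [0.4, 0.8, 0.2]
opening: 0.085
```

```bash
python3 - <<'E'
from h import *
goto(.482,.047,.01)
stack("s2",[("fine_sieve",.6114,.1628,.048),("medium_sieve",.6114,.1628,.070)])
E
```

```text
pos [0.4805 0.0438 0.1636] shift mm [153.6   3.2  -0.8] turn [0.07 0.84 0.01]
scene medium_sieve 0.49 (array([0.5975541 , 0.16723683]), np.int64(195), 441.6812291779788)
scene mark [(0.53, array([0.611 , 0.1635, 0.0733])), (0.2, array([6.119e-01, 1.591e-01, 3.000e-04]))]
top medium_sieve 0.63 (array([0.62133908, 0.16978286]), np.int64(381), 575.9011705104494)
top mark [(0.76, array([0.6136, 0.162 , 0.0684])), (0.51, array([ 0.5393, -0.1504,  0.0027]))]
```

View pics/s2.png

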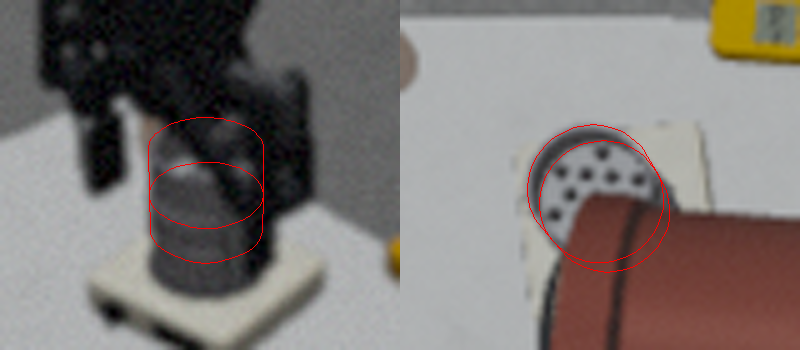

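The medium sieve sits level on the stack: its ring outline matches at (590,128) in the top half, and the marks give z of 0.068 to 0.073. The coarse sieve comes next.

>>> arm_command([
  [[0.01, 0.0025, 0, 0, 0.8, 0, 0.085], [0.02, 0, 0, 0, 0, 0, 0.085], [0.025, 0, 0, 0, 0, 0, 0.085], [0.025, 0, 0, 0, 0, 0, 0.085], [0.015, 0, 0, 0, 0, 0, 0.085], [0.01, 0, 0, 0, 0, 0, 0.085], [0, 0, 0, 0, 0, 0, 0.085], [0, 0, 0, 0, 0, 0, 0.085], [0, 0, 0, 0, 0, 0, 0.085]],
])

```text
t: 20.42
tool_pos: [0.4833, 0.0514, 0.05]
tool_rot: [-0.006, 1.578, 0.008]
contact_force: [0.0, -0.5, -0.2]
opening: 0.0849
```

```bash
python3 -c "
from h import *
goto(.482,.047,.01)"
```

```text
pos [0.4833 0.0514 0.05  ] shift mm [40.  -4.4 -1.1] turn [ 0.51 -0.41 -0.04]
```

>>> arm_command([
  [[0, -0.004, -0.001, 0.5, -0.4, 0, 0.085], [0, 0, 0, 0, 0, 0, 0.085], [0.006, 0, 0, 0, 0, 0, 0.085], [0.006, 0, 0, 0, 0, 0, 0.085], [0.006, 0, 0, 0, 0, 0, 0.085], [0, 0, 0, 0, 0, 0, 0.085], [0, 0, 0, 0, 0, 0, 0.085]],
])

```text
t: 21.0
tool_pos: [0.4863, 0.0467, 0.0352]
tool_rot: [0.001, 1.561, -0.001]
contact_force: [0.6, -0.2, -0.4]
opening: 0.0852
```

```bash
python3 -c "
from h import *
goto(.482,.047,.01)"
```

```text
pos [0.4863 0.0467 0.0352] shift mm [25.2  0.3 -4.6] turn [-0.05  0.58 -0.01]
```

>>> arm_command([
  [[0, 0, -0.004, 0, 0.5, 0, 0.085], [0, 0, 0, 0, 0, 0, 0.085], [0.006, 0, 0, 0, 0, 0, 0.085], [0.006, 0, 0, 0, 0, 0, 0.085], [0.006, 0, 0, 0, 0, 0, 0.085], [0.004, 0, 0, 0, 0, 0, 0.085], [0, 0, 0, 0, 0, 0, 0.085], [0, 0, 0, 0, 0, 0, 0.085]],
])

```text
t: 21.67
tool_pos: [0.4814, 0.0468, 0.0102]
tool_rot: [0.001, 1.572, -0.0]
contact_force: [0.3, 0.0, -0.9]
opening: 0.0848
```

```bash
python3 -c "
from h import *
goto(.482,.047,.01)"
```

```text
pos [0.4814 0.0468 0.0102] shift mm [0.2 0.2 0.6] turn [-0.05 -0.04 -0.02]
```

>>> arm_command([
  [[0, 0, 0.0005, 0, 0, 0, 0.05], [0, 0, 0, 0, 0, 0, 0.05], [0, 0, 0, 0, 0, 0, 0.05], [0, 0, 0, 0, 0, 0, 0.05], [0, 0, 0, 0, 0, 0, 0.05], [0, 0, 0, 0, 0, 0, 0.05], [0, 0, 0, 0, 0, 0, 0.05]],
])

```text
t: 22.25
tool_pos: [0.4826, 0.0468, 0.0109]
tool_rot: [0.001, 1.57, -0.0]
contact_force: [-0.5, 0.8, -0.5]
opening: 0.0582
```

```bash
python3 -c "
from h import *
goto(.482,.047,.01)"
```

```text
pos [0.4826 0.0468 0.0109] shift mm [ 0.9  0.2 -0.6] turn [-0.05  0.03 -0.02]
```

>>> arm_command([
  [[-0.01, 0, 0, 0, 0, 0, 0.05], [-0.02, 0, 0, 0, 0, 0, 0.05], [-0.03, 0, 0, 0, 0, 0, 0.05], [-0.03, 0, 0, 0, 0, 0, 0.05], [-0.03, 0, 0, 0, 0, 0, 0.05], [-0.025, 0, 0, 0, 0, 0, 0.05], [-0.015, 0, 0, 0, 0, 0, 0.05], [0, 0.01, 0.01, 0, 0, 0, 0.05], [0, 0.015, 0.017, 0, 0, 0, 0.05], [0, 0.02, 0.022, 0, 0, 0, 0.05], [0, 0.02, 0.022, 0, 0, 0, 0.05], [0, 0.02, 0.022, 0, 0, 0, 0.05], [0, 0.015, 0.017, 0, 0, 0, 0.05], [0, 0.01, 0.012, 0, 0, 0, 0.05], [0, 0.005, 0.006, 0, 0, 0, 0.05], [0, 0, 0, 0, 0, 0, 0.05], [0, 0, 0, 0, 0, 0, 0.05], [0, 0, 0, 0, 0, 0, 0.05]],
])

```text
t: 23.75
tool_pos: [0.6137, 0.1663, 0.1906]
tool_rot: [0.002, 1.565, -0.002]
contact_force: [0.3, -0.2, -1.0]
opening: 0.0584
```

```bash
python3 -c "
from h import *
goto(.6114,.1629,.1084)"
```

```text
pos [0.6137 0.1663 0.1906] shift mm [82.2 -3.4 -2.7] turn [-0.15  0.33  0.  ]
```

>>> arm_command([
  [[0, -0.003, -0.0025, -0.1, 0.3, 0, 0.05], [0.01, 0, 0, 0, 0, 0, 0.05], [0.012, 0, 0, 0, 0, 0, 0.05], [0.012, 0, 0, 0, 0, 0, 0.05], [0.008, 0, 0, 0, 0, 0, 0.05], [0.005, 0, 0, 0, 0, 0, 0.05], [0, 0, 0, 0, 0, 0, 0.05], [0, 0, 0, 0, 0, 0, 0.05], [0, 0, 0, 0, 0, 0, 0.05]],
])

```text
t: 24.5
tool_pos: [0.6065, 0.1596, 0.1359]
tool_rot: [0.002, 1.577, -0.004]
contact_force: [-0.2, -1.2, -0.6]
opening: 0.0586
```

```bash
python3 -c "
from h import *
goto(.6114,.1629,.1089)"
```

```text
pos [0.6065 0.1596 0.1359] shift mm [26.9  3.3  5. ] turn [-0.23 -0.34  0.09]
```

>>> arm_command([
  [[0, 0.0025, 0.004, -0.2, -0.3, 0.1, 0.05], [0, 0, 0, 0, 0, 0, 0.05], [0, 0, 0, 0, 0, 0, 0.05], [0, 0, 0, 0, 0, 0, 0.05]],
])

```text
t: 24.83
tool_pos: [0.6123, 0.1628, 0.1377]
tool_rot: [0.001, 1.568, 0.001]
contact_force: [0.1, -1.1, -0.4]
opening: 0.0581
```

```bash
python3 -c "
from h import *
goto(.6114,.1629,.1089)"
```

```text
pos [0.6123 0.1628 0.1377] shift mm [28.8  0.1 -1. ] turn [ 0.01  0.17 -0.05]
```

>>> arm_command([
  [[0.005, 0, -0.0007, 0, 0.1, 0, 0.05], [0.005, 0, 0, 0, 0, 0, 0.05], [0.005, 0, 0, 0, 0, 0, 0.05], [0.005, 0, 0, 0, 0, 0, 0.05], [0, 0, 0, 0, 0, 0, 0.05], [0.003, 0, 0, 0, 0, 0, 0.05], [0.003, 0, 0, 0, 0, 0, 0.05], [0, 0, 0, 0, 0, 0, 0.05]],
])

```text
t: 25.5
tool_pos: [0.6116, 0.1629, 0.1091]
tool_rot: [0.001, 1.569, 0.001]
contact_force: [0.1, -0.0, -0.6]
opening: 0.0582
```

```bash
python3 -c "
from h import *
goto(.6114,.1629,.1089)"
```

```text
pos [0.6116 0.1629 0.1091] shift mm [ 0.2 -0.  -0.2] turn [ 0.02  0.09 -0.05]
```

>>> arm_command([
  [[0.001, 0, 0, 0, 0, 0, 0.05], [0, 0, 0, 0, 0, 0, 0.085], [0, 0, 0, 0, 0, 0, 0.085], [0, 0, 0, 0, 0, 0, 0.085], [0, 0, 0, 0, 0, 0, 0.085], [0, 0, 0, 0, 0, 0, 0.085], [0, 0, 0, 0, 0, 0, 0.085], [-0.01, 0, 0, 0, 0, 0, 0.085], [-0.025, 0, 0, 0, 0, 0, 0.085], [-0.025, 0, 0, 0, 0, 0, 0.085], [-0.015, 0, 0, 0, 0, 0, 0.085], [0, -0.015, 0.001, 0, 0, 0, 0.085], [0, -0.03, 0.004, 0, 0, 0, 0.085], [0, -0.03, 0.006, 0, 0, 0, 0.085], [0, -0.03, 0.006, 0, 0, 0, 0.085], [0, -0.03, 0.006, 0, 0, 0, 0.085], [0, -0.03, 0.004, 0, 0, 0, 0.085], [0, -0.03, 0.002, 0, 0, 0, 0.085], [0, 0, 0, 0, 0, 0, 0.085], [0, 0, 0, 0, 0, 0, 0.085]],
])

```text
t: 27.17
tool_pos: [0.6412, -0.0465, 0.1903]
tool_rot: [-0.003, 1.566, 0.001]
contact_force: [0.0, 0.3, 0.0]
opening: 0.0853
```

```bash
python3 - <<'E'
from h import *
goto(.640,-.0335,.018)
stack("s3",[("fine_sieve",.6114,.1628,.048),("medium_sieve",.6114,.1628,.070),("coarse_sieve",.6114,.1628,.098)])
E
```

```text
pos [ 0.6412 -0.0465  0.1903] shift mm [172.2  13.3  -2.1] turn [0.14 0.29 0.11]
scene coarse_sieve 0.94 (array([0.61295546, 0.16803978]), np.int64(469), 502.7478323135874)
scene coarse_sieve 0.31 (array([0.56696459, 0.11705696]), np.int64(193), 502.7478323135874)
scene mark [(0.58, array([0.6111, 0.1624, 0.1009]))]
top coarse_sieve 0.71 (array([0.61226967, 0.16555717]), np.int64(660), 635.7753552867798)
top mark [(0.78, array([0.6073, 0.1651, 0.1006]))]
```

View pics/s3.png

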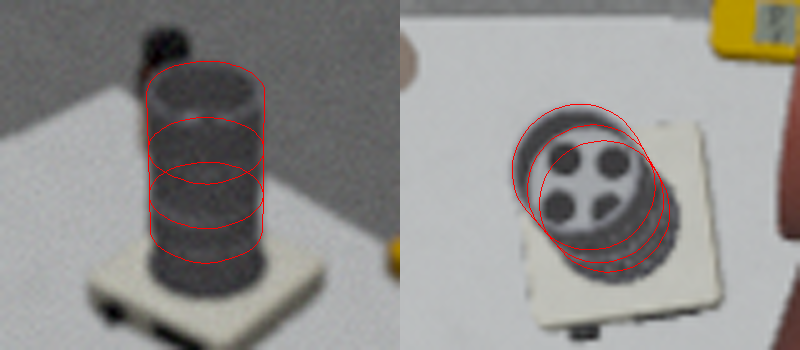

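The stack stands straight with the coarse rim at the predicted place: top edge at (206,62) against the drawn line, four holes visible at (590,185). Next is the lid.

>>> arm_command([
  [[0, 0.011, -0.002, 0.1, 0.3, 0.1, 0.085], [0, 0, 0, 0, 0, 0, 0.06], [0.02, 0, 0, 0, 0, 0, 0.06], [0.03, 0, 0, 0, 0, 0, 0.06], [0.03, 0, 0, 0, 0, 0, 0.06], [0.015, 0, 0, 0, 0, 0, 0.06], [0.008, 0, 0, 0, 0, 0, 0.06], [0, 0, 0, 0, 0, 0, 0.06], [0, 0, 0, 0, 0, 0, 0.06], [0, 0, 0, 0, 0, 0, 0.06]],
])

```text
t: 28.3
tool_pos: [0.642, -0.0228, 0.0886]
tool_rot: [-0.014, 1.563, 0.013]
contact_force: [-0.3, -0.1, -1.0]
opening: 0.0597
```

```bash
python3 -c "
from h import *
goto(.640,-.0335,.018)"
```

```text
pos [ 0.642  -0.0228  0.0886] shift mm [ 70.6 -10.6  -2.7] turn [0.97 0.44 0.03]
```

>>> arm_command([
  [[0, -0.009, -0.002, 0.9, 0.4, 0, 0.06], [0, 0, 0, 0, 0, 0, 0.06], [0.008, 0, 0, 0, 0, 0, 0.06], [0.008, 0, 0, 0, 0, 0, 0.06], [0.008, 0, 0, 0, 0, 0, 0.06], [0, 0, 0, 0, 0, 0, 0.06], [0, 0, 0, 0, 0, 0, 0.06], [0, 0, 0, 0, 0, 0, 0.06]],
])

```text
t: 28.97
tool_pos: [0.6435, -0.0339, 0.0678]
tool_rot: [-0.001, 1.562, -0.003]
contact_force: [-0.4, 0.9, -0.0]
opening: 0.0601
```

```bash
python3 -c "
from h import *
goto(.640,-.0335,.018)"
```

```text
pos [ 0.6435 -0.0339  0.0678] shift mm [49.8  0.5 -3.9] turn [-0.07  0.51  0.13]
```

>>> arm_command([
  [[0, 0.0004, -0.003, 0, 0.5, 0.1, 0.06], [0, 0, 0, 0, 0, 0, 0.06], [0.006, 0, 0, 0, 0, 0, 0.06], [0.006, 0, 0, 0, 0, 0, 0.06], [0.006, 0, 0, 0, 0, 0, 0.06], [0.006, 0, 0, 0, 0, 0, 0.06], [0, 0, 0, 0, 0, 0, 0.06], [0, 0, 0, 0, 0, 0, 0.06]],
])

```text
t: 29.63
tool_pos: [0.6401, -0.0332, 0.0411]
tool_rot: [0.0, 1.572, -0.001]
contact_force: [-0.3, -0.2, -0.2]
opening: 0.06
```

```bash
python3 -c "
from h import *
goto(.640,-.0335,.018)"
```

```text
pos [ 0.6401 -0.0332  0.0411] shift mm [23.1 -0.3 -0.1] turn [-0.04 -0.05  0.01]
```

>>> arm_command([
  [[0.005, 0, 0, 0, 0, 0, 0.06], [0.005, 0, 0, 0, 0, 0, 0.06], [0.005, 0, 0, 0, 0, 0, 0.06], [0.004, 0, 0, 0, 0, 0, 0.06], [0, 0, 0, 0, 0, 0, 0.06], [0, 0, 0, 0, 0, 0, 0.06]],
])

```text
t: 30.13
tool_pos: [0.6399, -0.0331, 0.0197]
tool_rot: [0.0, 1.572, -0.001]
contact_force: [0.5, -0.1, -0.2]
opening: 0.0603
```

```bash
python3 -c "
from h import *
goto(.640,-.0335,.018)"
```

```text
pos [ 0.6399 -0.0331  0.0197] shift mm [ 1.7 -0.4  0.1] turn [-0.04 -0.08  0.01]
```

>>> arm_command([
  [[0.001, 0, 0, 0, 0, 0, 0.01], [0, 0, 0, 0, 0, 0, 0.01], [0, 0, 0, 0, 0, 0, 0.01], [0, 0, 0, 0, 0, 0, 0.01], [0, 0, 0, 0, 0, 0, 0.01], [0, 0, 0, 0, 0, 0, 0.01], [0, 0, 0, 0, 0, 0, 0.01], [0, 0, 0, 0, 0, 0, 0.01]],
])

```text
t: 30.8
tool_pos: [0.6403, -0.0332, 0.0192]
tool_rot: [0.0, 1.571, -0.001]
contact_force: [-0.3, -0.2, -0.7]
opening: 0.0183
```

```bash
python3 -c "
from h import *
goto(.640,-.0335,.018);print(ctrl.get_obs()['opening'])"
```

```text
pos [ 0.6403 -0.0332  0.0192] shift mm [ 1.2 -0.3 -0.3] turn [-0.03 -0.02  0.02]
0.018259405934498044
```

>>> arm_command([
  [[-0.01, 0, 0, 0, 0, 0, 0.01], [-0.02, 0, 0, 0, 0, 0, 0.01], [-0.03, 0, 0, 0, 0, 0, 0.01], [-0.035, 0, 0, 0, 0, 0, 0.01], [-0.035, 0, 0, 0, 0, 0, 0.01], [-0.03, 0, 0, 0, 0, 0, 0.01], [-0.02, 0, 0, 0, 0, 0, 0.01], [-0.01, 0, 0, 0, 0, 0, 0.01], [0, 0, 0, 0, 0, 0, 0.01], [0, 0, 0, 0, 0, 0, 0.01]],
])

```text
t: 31.63
tool_pos: [0.6381, -0.0327, 0.2201]
tool_rot: [0.001, 1.575, -0.0]
contact_force: [0.6, 0.2, -2.1]
opening: 0.0182
```

```bash
python3 -c "
from h import *
goto(.6114,.1629,.1508);print(ctrl.get_obs()['opening'])"
```

```text
pos [ 0.6381 -0.0327  0.2201] shift mm [ 69.5 195.6 -26.5] turn [-0.03 -0.26 -0.02]
0.01816011423204902
```

>>> arm_command([
  [[0, 0.01, -0.001, 0, 0, 0, 0.01], [0, 0.02, -0.003, 0, 0, 0, 0.01], [0, 0.025, -0.004, 0, 0, 0, 0.01], [0, 0.03, -0.004, 0, 0, 0, 0.01], [0, 0.03, -0.004, 0, 0, 0, 0.01], [0, 0.025, -0.004, 0, 0, 0, 0.01], [0, 0.02, -0.003, 0, 0, 0, 0.01], [0, 0.015, -0.002, 0, 0, 0, 0.01], [0, 0.01, -0.001, 0, 0, 0, 0.01], [0, 0, 0, 0, 0, 0, 0.01], [0, 0, 0, 0, 0, 0, 0.01], [0, 0, 0, 0, 0, 0, 0.01], [0, 0, 0, 0, 0, 0, 0.01]],
])

```text
t: 32.72
tool_pos: [0.5973, 0.1638, 0.1919]
tool_rot: [0.001, 1.619, -0.003]
contact_force: [0.4, 0.1, -0.8]
opening: 0.0184
```

```bash
python3 -c "
from h import *
goto(.6114,.1629,.1512)"
```

```text
pos [0.5973 0.1638 0.1919] shift mm [40.  -0.8 16.1] turn [-0.15 -2.78  0.05]
```

>>> arm_command([
  [[0, 0, 0.008, 0, -1.4, 0, 0.01], [0, 0, 0.005, 0, -1.2, 0, 0.01], [0, 0, 0, 0, 0, 0, 0.01], [0, 0, 0, 0, 0, 0, 0.01], [0, 0, 0, 0, 0, 0, 0.01]],
])

```text
t: 33.13
tool_pos: [0.6128, 0.1603, 0.1916]
tool_rot: [0.005, 1.568, -0.007]
contact_force: [0.4, 0.2, -0.2]
opening: 0.0183
```

```bash
python3 -c "
from h import *
goto(.6114,.1629,.1512)"
```

```text
pos [0.6128 0.1603 0.1916] shift mm [40.4  2.7 -1.5] turn [-0.43  0.15  0.09]
```

>>> arm_command([
  [[0, 0.002, -0.001, -0.4, 0.1, 0.1, 0.01], [0, 0, 0, 0, 0, 0, 0.01], [0.006, 0, 0, 0, 0, 0, 0.01], [0.006, 0, 0, 0, 0, 0, 0.01], [0.004, 0, 0, 0, 0, 0, 0.01], [0, 0, 0, 0, 0, 0, 0.01], [0, 0, 0, 0, 0, 0, 0.01], [0, 0, 0, 0, 0, 0, 0.01]],
])

```text
t: 33.8
tool_pos: [0.6114, 0.1623, 0.1735]
tool_rot: [0.0, 1.571, 0.0]
contact_force: [-0.5, -0.5, -0.8]
opening: 0.0185
```

```bash
python3 - <<'E'
from h import *
goto(.6114,.1629,.1512)
P=ctrl.get_obs()["tool_pos"]; z=P[2]-.0192
stack("s4",[("coarse_sieve",.6114,.1628,.098),("lid",*P[:2],z)])
E
```

```text
pos [0.6114 0.1623 0.1735] shift mm [22.3  0.6 -0. ] turn [ 0.   -0.01 -0.01]
scene lid 0.57 (array([0.6074952 , 0.16659202]), np.int64(279), 301.3970005157753)
scene mark [(0.79, array([0.6105, 0.1622, 0.1609]))]
top mark [(0.62, array([ 0.6187, -0.2677,  0.0014])), (0.56, array([0.605 , 0.1647, 0.1606]))]
```

View pics/s4.png

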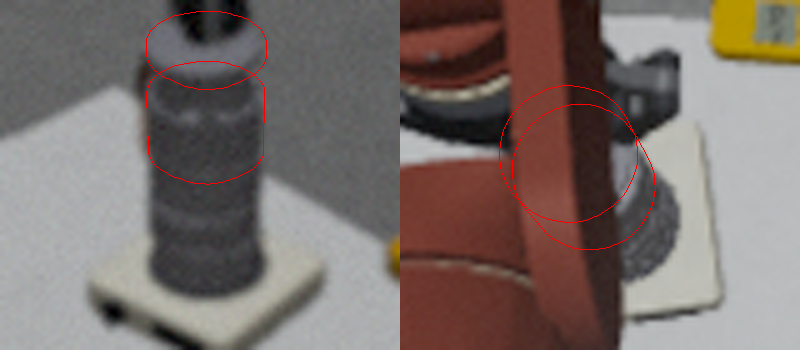

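The lid is level at (205,50), centred over the stack and clear of the rim. Lowering it now.

>>> arm_command([
  [[0.005, 0.0005, 0, 0, 0, 0, 0.01], [0.005, 0, 0, 0, 0, 0, 0.01], [0.005, 0, 0, 0, 0, 0, 0.01], [0, 0, 0, 0, 0, 0, 0.01], [0.003, 0, 0, 0, 0, 0, 0.01], [0.003, 0, 0, 0, 0, 0, 0.01], [0, 0, 0, 0, 0, 0, 0.01]],
])

```text
t: 34.68
tool_pos: [0.6119, 0.1628, 0.151]
tool_rot: [0.0, 1.57, 0.0]
contact_force: [0.4, -0.5, -0.1]
opening: 0.0183
```

```bash
python3 -c "
from h import *
goto(.6114,.1629,.1512)"
```

```text
pos [0.6119 0.1628 0.151 ] shift mm [-0.2  0.1 -0.5] turn [-0.    0.07 -0.02]
```

>>> arm_command([
  [[0.001, 0, 0, 0, 0, 0, 0.01], [0, 0, 0, 0, 0, 0, 0.06], [0, 0, 0, 0, 0, 0, 0.06], [0, 0, 0, 0, 0, 0, 0.06], [0, 0, 0, 0, 0, 0, 0.06], [0, 0, 0, 0, 0, 0, 0.06], [0, 0, 0, 0, 0, 0, 0.06], [-0.01, 0, 0, 0, 0, 0, 0.06], [-0.02, 0, 0, 0, 0, 0, 0.06], [-0.025, 0, 0, 0, 0, 0, 0.06], [-0.02, 0, 0, 0, 0, 0, 0.06], [0, -0.015, 0, 0, 0, 0, 0.06], [-0.005, -0.03, 0, 0, 0, 0, 0.06], [-0.005, -0.03, 0, 0, 0, 0, 0.06], [-0.005, -0.03, 0, 0, 0, 0, 0.06], [-0.005, -0.03, 0, 0, 0, 0, 0.06], [-0.005, -0.03, 0, 0, 0, 0, 0.06], [-0.005, -0.03, 0, 0, 0, 0, 0.06], [0, 0, 0, 0, 0, 0, 0.06], [0, 0, 0, 0, 0, 0, 0.06]],
])

```text
t: 36.35
tool_pos: [0.6099, -0.0463, 0.2614]
tool_rot: [-0.004, 1.569, -0.001]
contact_force: [1.3, -0.6, -0.7]
opening: 0.0602
```

```bash
python3 - <<'E'
from h import *
print(ctrl.get_obs()["tool_pos"])
stack("s5",[("fine_sieve",.6114,.1628,.048),("medium_sieve",.6114,.1628,.070),("coarse_sieve",.6114,.1628,.098),("lid",.6114,.1628,.132)])
for n in ["petri_dish","crucible","bung"]: print(n,[(c,round(d["conf"],2),world(c,d["at"]).round(4)) for c in("scene","top") for d in mark_of(c,n)[:1]])
E
```

```text
[ 0.60993569 -0.04628011  0.2613956 ]
scene lid 0.68 (array([0.61410083, 0.17071373]), np.int64(316), 296.8772590102162)
scene mark [(0.77, array([0.614 , 0.16  , 0.1374])), (0.28, array([0.61  , 0.1662, 0.0708]))]
top mark [(0.97, array([0.6027, 0.1631, 0.1367]))]
petri_dish [('scene', 0.84, array([ 0.6175, -0.2706,  0.0014])), ('top', 0.57, array([ 0.617 , -0.2671,  0.0018]))]
crucible [('scene', 0.68, array([0.3633, 0.155 , 0.0037])), ('top', 0.67, array([0.3619, 0.1576, 0.0059]))]
bung [('top', 0.44, array([ 0.5412, -0.1477,  0.0017]))]
```

View pics/s5.png

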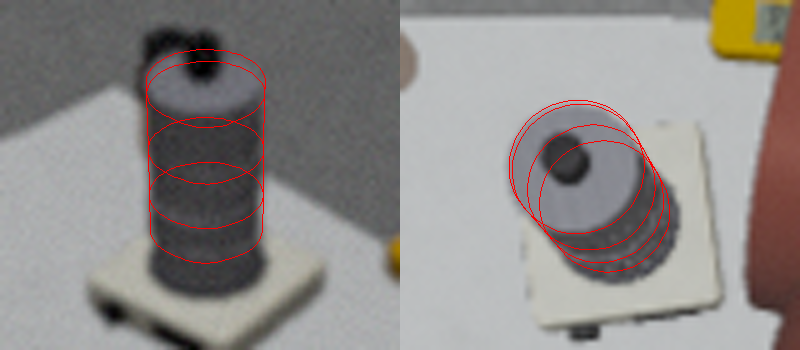

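The lid disc (206,88) is level on the coarse rim and fits its predicted outline. The stack is straight, the gripper is clear and the bystanders haven't moved. Handing in.

```bash
python3 -c "
from h import *
print(finish_job())"
```

```text
the job is handed in; nothing more can be done
None
```

The sieve stack is built on the receiver pan in the order fine, medium, coarse, lid, and the job is handed in at about 37 s of robot time. The hand-in gave no verdict.

- **Seating:** each piece went down to within about 0.5 mm of its calculated seated height, with contact forces of 1.5 N or less, and was then released. The last pictures show the stack straight and level, with outlines within about 1–1.5 px (2–3 mm) of the predicted seated poses, and the gripper clear of everything.
- **Bystanders:** the petri dish and crucible read within about 3 mm of where they started. The bung reads within about 5 mm in the top view, which is close to the networks' accuracy. The scene camera missed the bung in the last check.
- **Checks that disagreed:**
  - The scene-camera silhouette fits put the stacked pieces 5–8 mm off in y, and the last top-view lid mark was about 9 mm off in x. Partial masks and network error probably explain these, as the top-view fits for the fine and coarse sieves, the outlines and the seated heights did not show such offsets.
  - The medium sieve was partly hidden by the arm when checked. It was only seen clear of the arm later, inside the stack.

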